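# Close the filter holder evenly

## Task

One of the two steel filter holders still has its round cover standing up off its pot; the other is already closed. Close it by pushing down its four push-on cap nuts a little at a time: bring all four to about half way first, then push all four fully home. In each of the two rounds go from a nut straight across to the opposite one before doing the other two, so that the cover goes down evenly.

Things in the scene. Friction and masses are not known exactly. Their poses are not given: they have to be found in the camera images.
- nut_1_top (a point): centre of the flat top of cap nut 1 (across from nut 3) of the holder to be closed; z up; goes down with the nut. Dark steel cap nuts 1, 2, 3, 4 (30 mm high, closed flat top 31 mm across, ribbed sides, collar 36 mm) sit 90 degrees apart on a circle of 45 mm radius, numbered anticlockwise from above: 1 across from 3, 2 across from 4.
- nut_2_top (a point): centre of the flat top of cap nut 2 (across from nut 4) of the holder to be closed; z up; goes down with the nut. Each cap nut only slides straight down, 18 to 20 mm, and stays where left; the drag grows with speed, about 5 N at 30 mm/s. All tops start 116 to 118 mm above the worktop; half way is 108 mm; fully home, on a firm stop, is 98 mm.
- nut_3_top (a point): centre of the flat top of cap nut 3 (across from nut 1) of the holder to be closed; z up; goes down with the nut. The holder: steel pot fixed on the worktop, 124 mm across at the rim; its round aluminium cover (124 mm across, 8 mm thick, small boss in the middle) stands up on a rubber bellows seal, is pushed down level by the lowest nut.
- nut_4_top (a point): centre of the flat top of cap nut 4 (across from nut 2) of the holder to be closed; z up; goes down with the nut. The second, closed holder looks the same, but its four nuts stand fully home and do not move.

How it is judged:
By the outcome, as a careful person would: the job done as asked, in the order asked, and still so for the second after the job is handed in, with the robot touching nothing.
It also fails if it takes over 58 s, if anything falls off the work surface, if the arm or the gripper's body presses on something with over 40 N, if the wrist force passes 120 N, or if a joint passes its speed limit or range.

## Robot

A 6-joint arm with a two-finger parallel gripper is mounted at the origin on a cart in front of the work surface, level with it; the furniture and walls round the work are solid. World frame = base frame: x ahead of the robot, y to its left, z up, the work surface at z = 0. Lengths are in m, angles in rad, forces in N, time in s.
With the tool pointing down it reaches from about 0.4 to 0.925 m from the base axis. Payload 12.5 kg.
Tool frame: the origin (TCP) lies midway between the tips of the shut fingers; the grasp point (between the pads) lies 19 mm behind it (grip_point_offset is the distance from the TCP to the grasp point, in m); z points along the fingers, y is the line along which they close (so a half turn about z gives the same grasp; the last joint's range is limited). The gripper opens to 95 mm and grips with 3 to 60 N. Pads are 20 mm wide; open, the fingers measure 119 mm over their backs; the gripper's body (75 mm by 180 mm) begins 59 mm behind the grasp point.
Start: joints at [1.071, 0.491, 1.559, -0, 1.092, -0.106], TCP at [0.24, 0.577, 0.215] pointing down, gripper open.
Joint ranges: [-3.1, 3.1], [-0.84, 2.19], [0.05, 2.79], [-1.13, 4.28], [0.06, 2.93], [-2.69, 2.69]. Speed limits (rad/s): [2.22, 2.22, 2.79, 3.14, 3.14, 3.14].

## Interface

Orientations are given as [roll, pitch, yaw] about the fixed x, y, z axes, in that order (R = Rz(yaw) Ry(pitch) Rx(roll)).
In Python, from cell import * gives the robot as it stands. The module is installed in compiled form; this text tells all that it offers.
- The arm moves only by the shell command python3 -m crank 'ROWS' [OPENING] [FORCE]. ROWS is a JSON object of lists of equal length, an entry for each row: "translation": the shift along the world's x, y, z as a fraction of full scale, a list of three; "yaw": the turn about the world's z as a fraction of full scale. A call has 1 to 5 rows; each row is the pose to reach, as a shift and turn from the pose commanded when the call began; what a row does not reach only later rows make up. Full scale, the value 1, is 0.2 m for a shift and 2 rad for a turn. A row lasts 1/8 s, in which the tool goes at most 62.5 mm and 10.7 degrees, less where a joint would pass 70% of its speed; a pose out of reach is approached as far as the arm can. A call with a number of a shift or a turn outside -1 to 1 is refused whole. A call with a gripper value outside its range is refused whole. OPENING is the opening, from 0 (shut) to 1 (fully open), set as the call begins (- or left out, the last holds). The fingers move at their own pace and stop on an object; FORCE is the grip in N (left out, the last holds). Time passes only in rows, so rows that repeat a pose let the fingers close. It gives the time, the measured TCP pose, the force, the opening and the grip force at its end, in the units of the state.
- get_state(): the state, without advancing time (a new reading comes with each control period).
- read_camera(name): name is "scene" or "top" or "wrist"; returns a dict with "pixels" (384x512x3 uint8, red, green, blue), "intrinsics" (3x3 intrinsics, pixels), "view" (4x4, takes a point from world to camera coordinates). Camera axes: x right, y down, z forward; pixel columns grow to the right and rows downward; lengths in m; the calibration is good to about 2 mm. A picture is of the moment at which its call begins. There is no depth.
- sign_off(): hands the job in; it is judged then, once.
The state is a dict: "time_s": time; "qpos": joint angles; "joint_velocities": joint speeds; "tau": joint torques, N m; "position": TCP position; "tool_rot": TCP orientation; "wrist_force": force on the tool from outside, world axes, zero at the start; "moment": the same for the moment, N m; "opening": opening from 0.0 (shut) to 1.0 (fully open); "finger_force": force on a finger pad.
Only numpy, scipy, OpenCV 4.12 (cv2) and the standard library are available. Lean on these libraries where they do the work, as an engineer would, in place of code of your own. Each camera call takes 0.05 s, during which the arm holds its last target. There are 200 camera calls.

## Working session

There is one attempt and no reset: what is moved stays moved. The work goes in short steps, Python scripts to look and compute and a shell command to move; the robot and the scene stay as the last step left them, time stands still between calls to the robot, and variables do not carry over. Pictures are saved under pics/ and viewed, at most 10 in all, crops included, and the job is handed in when it is done.

```bash
mkdir -p pics
python3 - <<'E'
from cell import *
import cv2
for n in ["top","scene"]:
    c=read_camera(n); cv2.imwrite(f"pics/{n}0.png",c["pixels"][:,:,::-1]); print(n,c["intrinsics"].tolist(),c["view"].round(4).tolist())
s=get_state(); print(s["time_s"],s["position"],s["tool_rot"],s["wrist_force"],s["opening"])
E
```

```text
top [[367.48923829825424, 0.0, 254.00847583221915], [0.0, 367.48923829825424, 194.38102987428397], [0.0, 0.0, 1.0]] [[-0.0123, -0.9996, -0.0264, 0.0752], [-0.9941, 0.0151, -0.1078, 0.4957], [0.1082, 0.0249, -0.9938, 1.101], [0.0, 0.0, 0.0, 1.0]]
scene [[449.901026310382, 0.0, 252.05317760246322], [0.0, 449.901026310382, 191.1082998072779], [0.0, 0.0, 1.0]] [[0.7572, -0.6531, 0.01, -0.3288], [-0.4348, -0.5154, -0.7385, 0.3718], [0.4874, 0.5548, -0.6742, 0.973], [0.0, 0.0, 0.0, 1.0]]
0.1 [0.23966946 0.57698127 0.2141249 ] [-3.14059790e+00 -9.37266336e-05  2.74783972e+00] [ 0.70987356 -0.07099986  0.08411615] 0.997264498555909
```

View pics/top0.png

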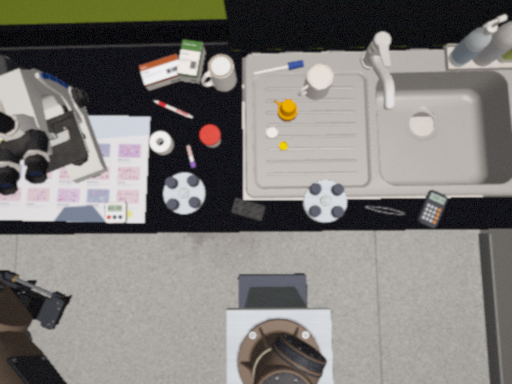

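View pics/scene0.png

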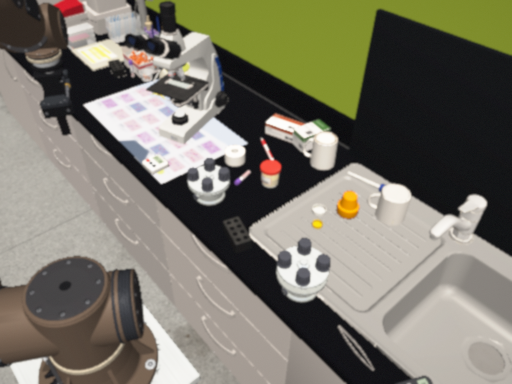

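The top view shows the holders at about (184,193) and (325,201). In the scene view they are at (209,182) and (303,270). I'll zoom in to tell which one is open and segment the nuts.

```bash
cat > h.py <<'E'
import numpy as np,cv2
from cell import *
def ray(c,u,v,z):
    V=c["view"];R=V[:3,:3];t=V[:3,3];o=-R.T@t
    d=R.T@np.linalg.inv(c["intrinsics"])@np.array([u,v,1.]);return o+d*(z-o[2])/d[2]
def proj(c,p):
    q=c["intrinsics"]@(c["view"][:3,:3]@np.asarray(p)+c["view"][:3,3]);return q[:2]/q[2]
def crop(c,x,y,w,h,k):
    return cv2.resize(np.ascontiguousarray(c["pixels"][y:y+h,x:x+w,::-1]),None,fx=k,fy=k,interpolation=cv2.INTER_CUBIC)
E
python3 - <<'E'
from h import *
t=read_camera("top");s=read_camera("scene")
a=np.hstack([crop(t,155,165,60,60,6),crop(t,295,171,60,60,6)])
b=np.hstack([crop(s,174,148,72,60,5),crop(s,267,232,72,72,5)[:300]])
cv2.imwrite("pics/z1.png",np.vstack([a[:,:720][:300],b[:300]]) if 0 else np.vstack([a[:300],b]))
g=t["pixels"].astype(int)
for x,y in((155,165),(295,171)):
    m=(g[y:y+60,x:x+60].max(2)<95).astype(np.uint8)
    n,l,st,ce=cv2.connectedComponentsWithStats(m)
    for i in range(1,n):
        if 30<st[i,4]<400: 
            u=ce[i]+[x,y];print(u.round(1),st[i,2:],ray(t,*u,.117)[:2].round(4),ray(t,*u,.098)[:2].round(4))
E
```

```text
(no output)
```

View pics/z1.png

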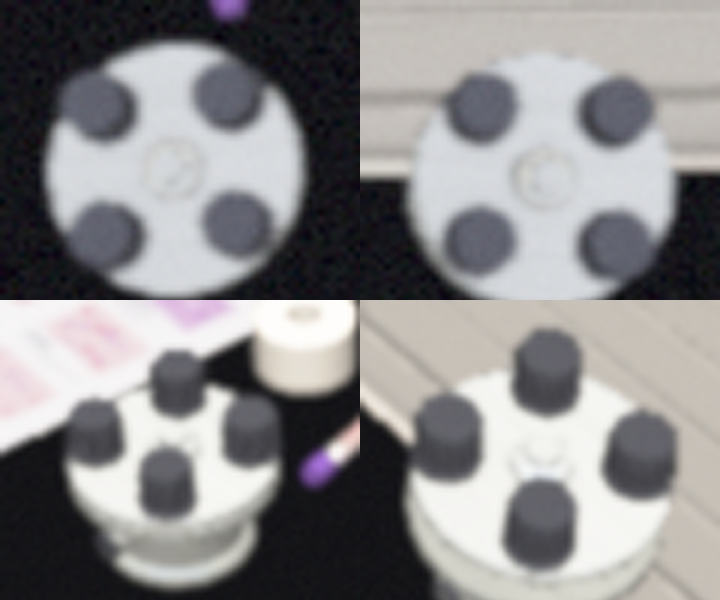

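The top crop shows four dark nuts on each holder, with the faces lighter than the sides. I'll triangulate the top faces from both views.

```bash
cat > m.py <<'E'
from h import *
from scipy.optimize import least_squares
t=read_camera("top");s=read_camera("scene")
def face(c,u,v,lo,hi,r=7):
    # centroid of face-coloured pixels near a seed, on a 6x enlarged image
    k=6;x=int(u)-r;y=int(v)-r
    p=crop(c,x,y,2*r+1,2*r+1,k).astype(int)
    b=cv2.GaussianBlur(p.astype(np.float32),(0,0),2).mean(2)
    m=((b>lo)&(b<hi)).astype(np.uint8);m=cv2.morphologyEx(m,cv2.MORPH_OPEN,np.ones((13,13),np.uint8))
    n,l,st,ce=cv2.connectedComponentsWithStats(m)
    if n<2:return np.array([u,v]),0,b[b.shape[0]//2,b.shape[1]//2]
    i=1+st[1:,4].argmax();bb=st[i];return (ce[i]+.5)/k-.5+[x,y],(bb[2]/k,bb[3]/k),b[b.shape[0]//2,b.shape[1]//2]
# seeds: crop px /k + offset
T={'L':[(98,102),(230,97),(103,232),(237,222)],'R':[(482,105),(617,108),(482,240),(616,241)]}
S={'L':[(178,363),(249,410),(95,411),(166,462)],'R':[(547,345),(643,428),(447,410),(543,495)]}
for h,(tx,ty),(sx,sy) in(('L',(155,165),(174,148)),('R',(235,171),(195,172))):
    pass
off={'L':((155,165),(174,88)),'R':((235,171),(195,172-0))}
off['R']=((295-60,171),(267-72,232-60))
for h in'LR':
    for a,b in zip(T[h],S[h]):
        ua=np.array(a)/6+off[h][0];ub=np.array(b)/5+off[h][1]
        fa=face(t,*ua,75,125);fb=face(s,*ub,75,125)
        f=lambda p:np.r_[proj(t,p)-ua,proj(s,p)-ub]
        r=least_squares(f,[.5,0,.1]);g=lambda p:np.r_[proj(t,p)-fa[0],proj(s,p)-fb[0]];r2=least_squares(g,[.5,0,.1])
        print(h,ua.round(1),fa[0].round(1),np.round(fa[1],1),fa[2].round(),ub.round(1),fb[0].round(1),np.round(fb[1],1),fb[2].round(),'\n  ',r.x.round(4),r.cost.round(2),r2.x.round(4),r2.cost.round(2))
E
python3 m.py
```

```text
L [171.3 182. ] [170.3 181.9] [11.2 11.3] 103.0 [209.6 160.6] [208.8 161.6] [9.2 6.7] 102.0 
   [0.5292 0.3054 0.101 ] 0.08 [0.5302 0.3105 0.0936] 0.02
L [193.3 181.2] [193.  180.5] [11.  11.2] 102.0 [223.8 170. ] [223.5 171.1] [9.7 8.2] 103.0 
   [0.5305 0.24   0.1057] 0.3 [0.5328 0.243  0.0984] 0.03
L [172.2 203.7] [172.2 204.2] [11.5 10.7] 100.0 [193.  170.2] [192.4 171.4] [9.  6.3] 102.0 
   [0.4666 0.3023 0.0996] 0.18 [0.4653 0.3035 0.095 ] 0.12
L [194.5 202. ] [194.9 202.4] [12.  10.2] 103.0 [207.2 180.4] [206.5 181.8] [9.5 7.7] 103.0 
   [0.47   0.2374 0.1018] 0.1 [0.4685 0.2377 0.0974] 0.0
R [315.3 188.5] [314.5 188.6] [11.  10.7] 102.0 [304.4 241. ] [304.5 243.3] [12.8 10.7] 101.0 
   [ 0.5025 -0.108   0.1209] 0.68 [ 0.504  -0.1075  0.1109] 1.09
R [337.8 189. ] [337.5 189.1] [11.3 10.7] 102.0 [323.6 257.6] [323.5 259.8] [13. 10.] 101.0 
   [ 0.5008 -0.1715  0.1194] 0.99 [ 0.5015 -0.172   0.1113] 0.86
R [315.3 211. ] [314.  210.9] [11.2 10.2] 103.0 [284.4 254. ] [284.2 256.4] [12.7 10.7] 102.0 
   [ 0.439  -0.1059  0.1204] 0.44 [ 0.4404 -0.1041  0.1091] 0.74
R [337.7 211.2] [337.4 211.7] [11.7 10.8] 103.0 [303.6 271. ] [303.1 273.6] [12.3 10.3] 101.0 
   [ 0.4382 -0.1686  0.1192] 0.78 [ 0.4371 -0.1692  0.1114] 0.75
```

Holder R is the open one: its tops are about 17 mm above L's in relative height. I'll refine its nut positions and start travelling with the fingers shut.

```bash
python3 -m crank '{"translation":[[0.06,-0.25,0],[0.12,-0.5,0],[0.18,-0.75,0],[0.25,-1,0],[0.25,-1,0]],"yaw":[0,0,0,0,0]}' 0
python3 - <<'E'
from h import *
u=[(314.9,188.6),(337.6,189.1),(314.6,211),(337.5,211.5)]
t=read_camera("top");P=np.array([ray(t,*a,.117)[:2] for a in u]);print(P.round(4),P.mean(0))
s=read_camera("scene");u=[(304.5,241.9),(323.5,258.5),(284.3,255),(303.4,272.2)]
Q=np.array([ray(s,*a,.117)[:2] for a in u]);print(Q.round(4),Q.mean(0))
print(get_state()["position"])
E
```

```text
time_s: 0.92
position: [0.2903, 0.375, 0.215]
tool_rot: [3.142, 0.0, 2.745]
wrist_force: [-0.2, 1.0, 0.3]
opening: 0.533
finger_force: 0.0
[[ 0.5008 -0.1058]
 [ 0.4984 -0.1694]
 [ 0.4376 -0.1031]
 [ 0.4353 -0.1668]] [ 0.46802994 -0.13626448]
[[ 0.505  -0.1089]
 [ 0.5022 -0.1731]
 [ 0.44   -0.1067]
 [ 0.4384 -0.1705]] [ 0.47141334 -0.13979305]
[0.29017593 0.37738637 0.21501662]
```

```bash
python3 -m crank '{"translation":[[0.11,-0.25,0],[0.22,-0.5,0],[0.34,-0.75,0],[0.45,-1,0]],"yaw":[0,0,0,0]}' 0
python3 -m crank '{"translation":[[0.11,-0.25,0],[0.22,-0.5,0],[0.34,-0.75,-0.1],[0.45,-1,-0.2]],"yaw":[0,0,0,0]}' 0
python3 -c "
from cell import *
s=get_state();print(s['position'],s['time_s'],s['tool_rot'],s['qpos'],s['opening'])"
```

```text
time_s: 1.52
position: [0.3808, 0.1767, 0.2147]
tool_rot: [3.141, 0.0, 2.749]
wrist_force: [1.3, 0.4, -0.4]
opening: 0.036
finger_force: 0.0
time_s: 2.02
position: [0.4714, -0.0238, 0.1742]
tool_rot: [3.141, 0.001, 2.749]
wrist_force: [0.7, 1.0, -0.1]
opening: 0.005
finger_force: 0.0
[ 0.47144196 -0.02375512  0.17423102] 2.025 [3.14106630e+00 1.25194729e-03 2.74900491e+00] [-1.90563765e-01  3.28515763e-01  1.97163959e+00  3.55094792e-04
  8.40105235e-01 -1.36900948e+00] 0.004979237072773559
```

```bash
python3 -m crank '{"translation":[[0.08,-0.21,0],[0.16,-0.42,-0.1],[0.16,-0.42,-0.26],[0.16,-0.42,-0.26]],"yaw":[0,0,0,0]}' 0
python3 - <<'E'
from h import *
w=read_camera("wrist");s=read_camera("scene");print(get_state()["position"])
a=cv2.resize(crop(s,240,190,120,110,3),(393,360));b=cv2.resize(w["pixels"][:,:,::-1],(407,360))[:,:400]
cv2.imwrite("pics/a.png",np.hstack([a,b]))
E
```

```text
time_s: 2.52
position: [0.5016, -0.1061, 0.1208]
tool_rot: [-3.142, -0.004, 2.748]
wrist_force: [0.8, -0.5, 0.6]
opening: 0.004
finger_force: 0.0
[ 0.50240095 -0.10605157  0.12306751]
```

View pics/a.png

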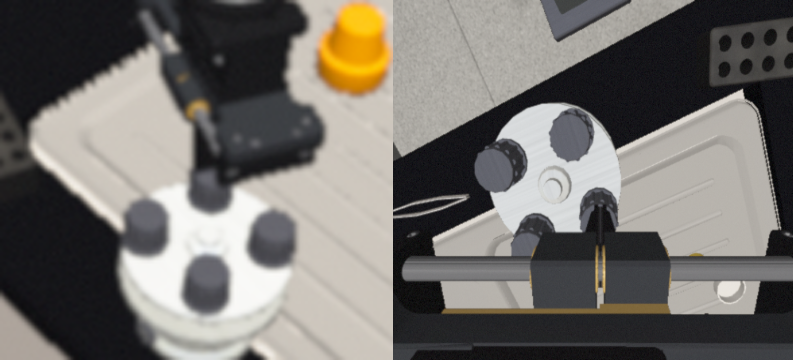

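The scene crop shows the shut fingers standing over the far nut (A), just above its top. I'll push it slowly to half way.

```bash
python3 -m crank '{"translation":[[0,0,-0.02],[0,0,-0.04],[0,0,-0.058],[0,0,-0.07],[0,0,-0.07]],"yaw":[0,0,0,0,0]}' 0
python3 -c "
from cell import *
s=get_state();print(s['position'],s['time_s'],s['wrist_force'])"
```

```text
time_s: 3.25
position: [0.5017, -0.1068, 0.1087]
tool_rot: [-3.142, 0.0, 2.748]
wrist_force: [0.6, -0.2, 0.7]
opening: 0.003
finger_force: 0.1
[ 0.50174923 -0.10675432  0.10868627] 3.25 [ 0.5764101  -0.15427987  0.68266338]
```

```bash
python3 -m crank '{"translation":[[0,0,-0.004],[0,0,-0.004],[0,0,0.07],[0,0,0.07]],"yaw":[0,0,0,0]}' 0
python3 -m crank '{"translation":[[-0.16,-0.15,0],[-0.32,-0.31,0],[-0.32,-0.31,0]],"yaw":[0,0,0]}' 0
python3 - <<'E'
from h import *
t=read_camera("top");s=read_camera("scene");print(get_state()["position"])
a=cv2.resize(crop(s,260,225,90,80,5),(400,360));b=cv2.resize(crop(t,295,165,66,60,6),(396,360))
cv2.imwrite("pics/b.png",np.hstack([a,b]))
E
```

```text
time_s: 3.75
position: [0.5023, -0.1071, 0.124]
tool_rot: [3.141, 0.002, 2.748]
wrist_force: [0.3, 0.0, 0.0]
opening: 0.005
finger_force: 0.0
time_s: 4.12
position: [0.4364, -0.1701, 0.1229]
tool_rot: [-3.142, -0.0, 2.745]
wrist_force: [0.1, 0.4, 0.2]
opening: 0.005
finger_force: 0.0
[ 0.43807867 -0.16904681  0.12293416]
```

View pics/b.png

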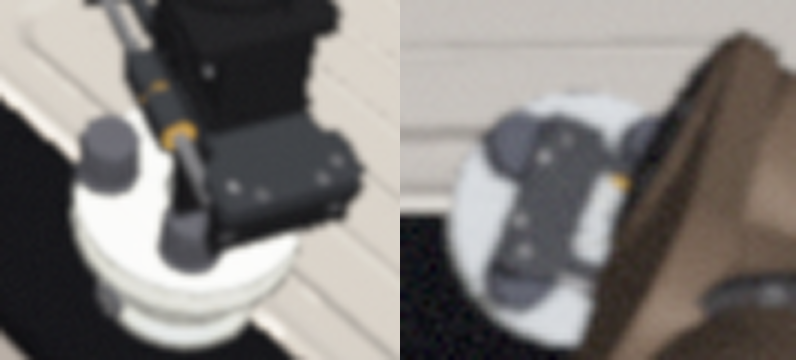

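The fingers are now over the near nut (D), opposite A. I'll push it to 108, checking the force mid-push.

```bash
python3 -m crank '{"translation":[[0,0,-0.02],[0,0,-0.04],[0,0,-0.06]],"yaw":[0,0,0]}' 0 | grep -E "pos|wrist"
python3 -m crank '{"translation":[[0,0,-0.01],[0,0,-0.015],[0,0,-0.015]],"yaw":[0,0,0]}' 0| grep -E "pos|wrist"
python3 -c "
from cell import *
s=get_state();print(s['position'],s['time_s'],s['wrist_force'])"
python3 -m crank '{"translation":[[0,0,0.075],[0,0,0.075]],"yaw":[0,0]}' 0 | grep -E "pos|wrist"
```

```text
position: [0.4385, -0.1684, 0.1106]
wrist_force: [0.7, 1.5, 5.4]
position: [0.4376, -0.1686, 0.1074]
wrist_force: [-0.6, -0.3, -0.5]
[ 0.4376018  -0.16862304  0.1074216 ] 4.975 [-0.57599718 -0.25734505 -0.53031938]
position: [0.438, -0.169, 0.1231]
wrist_force: [-0.2, -0.2, -0.7]
```

```bash
f(){ grep -E "pos|wrist"; }
python3 -m crank '{"translation":[[0.16,0,0],[0.31,-0.01,0],[0.31,-0.01,0]],"yaw":[0,0,0]}' 0 | f
python3 -m crank '{"translation":[[0,0,-0.02],[0,0,-0.04],[0,0,-0.06]],"yaw":[0,0,0]}' 0 | f
python3 -m crank '{"translation":[[0,0,-0.01],[0,0,-0.015],[0,0,-0.015]],"yaw":[0,0,0]}' 0| f
python3 -m crank '{"translation":[[0,0,0.075],[0,0,0.075]],"yaw":[0,0]}' 0 | f
python3 -m crank '{"translation":[[-0.15,0.16,0],[-0.31,0.33,0],[-0.31,0.33,0]],"yaw":[0,0,0]}' 0 | f
python3 -m crank '{"translation":[[0,0,-0.02],[0,0,-0.04],[0,0,-0.06]],"yaw":[0,0,0]}' 0 | f
python3 -m crank '{"translation":[[0,0,-0.01],[0,0,-0.015],[0,0,-0.015]],"yaw":[0,0,0]}' 0| f
python3 -m crank '{"translation":[[0,0,0.075],[0,0,0.075]],"yaw":[0,0]}' 0 | f
python3 -m crank '{"translation":[[0,0.2,0.3],[0,0.5,0.3],[0,0.75,0.3],[0,0.75,0.3]],"yaw":[0,0,0,0]}' 0
python3 - <<'E'
from h import *
t=read_camera("top");s=read_camera("scene");print(get_state()["position"])
a=cv2.resize(crop(s,260,225,90,80,5),(400,360));b=cv2.resize(crop(t,295,165,66,60,6),(396,360))
cv2.imwrite("pics/c.png",np.hstack([a,b]))
E
```

```text
position: [0.5008, -0.1709, 0.1219]
wrist_force: [-0.9, 0.1, 0.1]
position: [0.499, -0.1706, 0.1106]
wrist_force: [-2.4, 1.3, 5.9]
position: [0.4998, -0.1709, 0.1075]
wrist_force: [-1.0, 0.7, -0.2]
position: [0.5005, -0.1711, 0.1241]
wrist_force: [-0.7, 0.2, 0.6]
position: [0.4359, -0.1031, 0.123]
wrist_force: [1.3, -0.2, 0.5]
position: [0.4387, -0.1054, 0.1105]
wrist_force: [0.5, 1.0, 5.7]
position: [0.4375, -0.1049, 0.1074]
wrist_force: [0.3, 0.1, -0.4]
position: [0.4379, -0.1049, 0.1231]
wrist_force: [-0.5, 0.8, 0.5]
time_s: 8.48
position: [0.4372, 0.0478, 0.1824]
tool_rot: [3.141, -0.0, 2.752]
wrist_force: [0.3, 0.0, 1.0]
opening: 0.005
finger_force: 0.0
[0.43760718 0.04535438 0.18227235]
```

View pics/c.png

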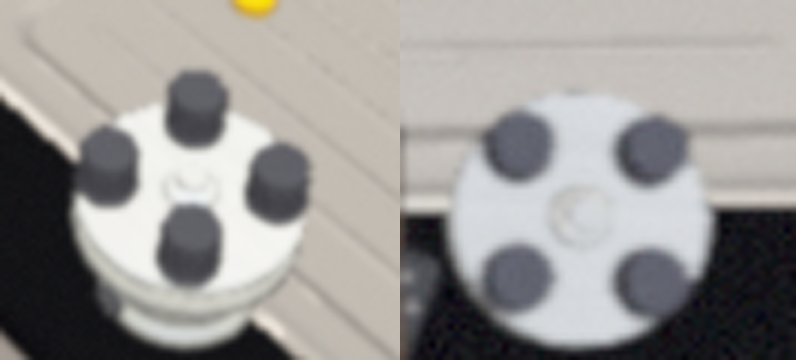

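All four nuts are lowered equally: the top faces in the scene are about 4–6 px lower than before. Starting round two with A.

```bash
f(){ grep -E "pos|wrist|time"; }
python3 -m crank '{"translation":[[0.1,-0.25,0],[0.2,-0.5,0],[0.32,-0.76,0],[0.32,-0.76,-0.2],[0.32,-0.76,-0.33]],"yaw":[0,0,0,0,0]}' 0 | f
python3 -m crank '{"translation":[[0,0,-0.01],[0,0,-0.03],[0,0,-0.05],[0,0,-0.07],[0,0,-0.085]],"yaw":[0,0,0,0,0]}' 0 | f
python3 -m crank '{"translation":[[0,0,-0.01],[0,0,-0.018],[0,0,-0.018]],"yaw":[0,0,0]}' 0| f
python3 -m crank '{"translation":[[0,0,-0.005],[0,0,-0.01],[0,0,-0.01]],"yaw":[0,0,0]}' 0| f
```

```text
time_s: 9.2
position: [0.5009, -0.1092, 0.1148]
wrist_force: [-0.0, 0.6, 0.4]
time_s: 9.82
position: [0.5022, -0.1072, 0.1004]
wrist_force: [-1.2, -2.5, 5.5]
time_s: 10.2
position: [0.5023, -0.1071, 0.098]
wrist_force: [-5.9, -1.4, 26.3]
time_s: 10.58
position: [0.5025, -0.1071, 0.0977]
wrist_force: [-12.4, 0.7, 50.1]
```

```bash
f(){ grep -E "pos|wrist|time"; }
python3 -m crank '{"translation":[[0,0,0.12],[0,0,0.12],[-0.16,-0.15,0.12],[-0.32,-0.31,0.12],[-0.32,-0.31,0.12]],"yaw":[0,0,0,0,0]}' 0 | f
python3 -m crank '{"translation":[[0,0,-0.03],[0,0,-0.05],[0,0,-0.07],[0,0,-0.09],[0,0,-0.1]],"yaw":[0,0,0,0,0]}' 0 | f
python3 -m crank '{"translation":[[0,0,-0.01],[0,0,-0.013],[0,0,-0.013]],"yaw":[0,0,0]}' 0| f
```

```text
time_s: 11.2
position: [0.4361, -0.1698, 0.1174]
wrist_force: [1.1, 0.5, -0.3]
time_s: 11.82
position: [0.4383, -0.1683, 0.098]
wrist_force: [-2.5, 5.5, 26.3]
time_s: 12.2
position: [0.4385, -0.1684, 0.0978]
wrist_force: [-8.0, 7.8, 43.9]
```

D is home at 44 N on the stop. Next are B and C.

```bash
f(){ grep -E "pos|wrist|time"; }
python3 -m crank '{"translation":[[0,0,0.12],[0,0,0.12],[0.16,0,0.12],[0.31,-0.01,0.12],[0.31,-0.01,0.12]],"yaw":[0,0,0,0,0]}' 0 | f
python3 -m crank '{"translation":[[0,0,-0.03],[0,0,-0.05],[0,0,-0.07],[0,0,-0.09],[0,0,-0.1]],"yaw":[0,0,0,0,0]}' 0 | f
python3 -m crank '{"translation":[[0,0,-0.01],[0,0,-0.018],[0,0,-0.018]],"yaw":[0,0,0]}' 0| f
python3 -m crank '{"translation":[[0,0,0.12],[0,0,0.12],[-0.15,0.16,0.12],[-0.31,0.33,0.12],[-0.31,0.33,0.12]],"yaw":[0,0,0,0,0]}' 0 | f
python3 -m crank '{"translation":[[0,0,-0.03],[0,0,-0.05],[0,0,-0.07],[0,0,-0.09],[0,0,-0.1]],"yaw":[0,0,0,0,0]}' 0 | f
python3 -m crank '{"translation":[[0,0,-0.01],[0,0,-0.018],[0,0,-0.018]],"yaw":[0,0,0]}' 0| f
```

```text
time_s: 12.82
position: [0.5009, -0.1706, 0.1182]
wrist_force: [0.2, 0.3, -0.5]
time_s: 13.45
position: [0.4993, -0.1708, 0.0993]
wrist_force: [-2.2, 1.0, 2.9]
time_s: 13.82
position: [0.4997, -0.1708, 0.0979]
wrist_force: [-10.0, 4.0, 30.7]
time_s: 14.45
position: [0.4358, -0.1031, 0.1193]
wrist_force: [-0.2, 0.1, 0.2]
time_s: 15.08
position: [0.4382, -0.1053, 0.0996]
wrist_force: [1.1, -1.6, 2.8]
time_s: 15.45
position: [0.4383, -0.1052, 0.0979]
wrist_force: [-5.8, -0.5, 31.8]
```

All four are on the stop at 0.098. I'll retreat and check.

```bash
python3 -m crank '{"translation":[[0,0,0.2],[0,0.2,0.4],[0,0.5,0.4],[0,0.75,0.4],[0,0.75,0.4]],"yaw":[0,0,0,0,0]}' 0
python3 - <<'E'
from h import *
t=read_camera("top");s=read_camera("scene")
a=cv2.resize(crop(s,260,225,90,80,5),(400,360));b=cv2.resize(crop(t,295,165,66,60,6),(396,360))
cv2.imwrite("pics/d.png",np.hstack([a,b]))
E
```

```text
time_s: 16.08
position: [0.4372, 0.0478, 0.1761]
tool_rot: [3.141, -0.001, 2.752]
wrist_force: [0.6, -0.5, 0.8]
opening: 0.004
finger_force: 0.0
```

View pics/d.png

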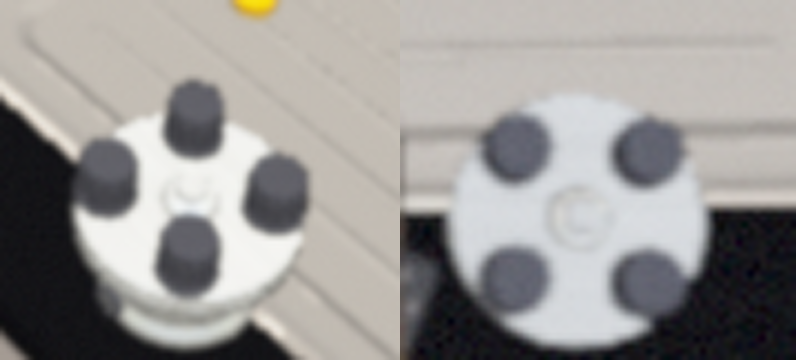

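The nut tops are at about (195,100), (278,178), (107,160) and (190,242) in the crop, all lower by the same amount, and the cover is seated level. The arm is clear.

```bash
python3 -c "
from cell import *
print(sign_off())"
```

```text
the job is handed in; nothing more can be done
None
```

The open holder is closed: its four cap nuts were pushed to about half way and then fully home, going straight across each time, and the job was handed in at about 16 s with the arm clear.

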